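# Sift the tumbling balls out and tip the rollers

## Task

The slotted basket with the two turned rollers also holds two small steel tumbling balls. Hold it over the shallow steel pan and shake or rock it so that both balls drop through the slots into the pan while the rollers stay in the basket, then tip the rollers out of its open end into the deep white tub. Finally set the empty basket down upright on the bench top and let go.

Things in the scene. Friction and masses are not known exactly. Their poses are not given: they have to be found in the camera images.
- basket: Loose steel sieve basket with a cross handle, 130 mm long (x -60 to +70), 108 wide (y), 220 g. Walls 45 mm high at both sides and the +x end; the -x end is open, without lip, and starts facing roughly the robot. Floor: bars with 18 mm slots, tops 12 mm up; at the closed end a 28 mm blank trough. Origin: centre of the underside. The empty solid-floored basket of this outline is not wanted.
- basket_bar (a point): Centre of the basket's handle: a fixed wooden cross bar along the basket's y, 18 mm thick (x), 20 mm tall, held at its ends by straps on the side walls; the bar's middle 90 mm is free. 90 mm above the basket's underside, right above its origin; axes as the basket's. Pinch it from above, fingers closing along x.
- pan: Shallow open steel pan for the balls, 210 mm (x) by 190 mm (y), 35 mm high, walls 4 mm, fixed to the bench. Origin: centre of the underside.
- tub: Deep open white plastic tub for the rollers, 190 by 190 mm, 75 mm high, walls and floor 5 mm, fixed to the bench. Origin: centre of the underside.
- roller1: Turned aluminium roller: solid plain cylinder, 38 mm diameter, 40 mm long, 120 g (origin: centre; y: its axis). Starts lying across the basket, sunk into a slot, beside the other. It stays there while the basket tilts up to 25 degrees and rolls out of the open end when that end is tipped 45 degrees or more down.
- roller2: Turned aluminium roller: solid plain cylinder, 38 mm diameter, 40 mm long, 120 g (origin: centre; y: its axis). Starts lying across the basket, sunk into a slot, beside the other. It stays there while the basket tilts up to 25 degrees and rolls out of the open end when that end is tipped 45 degrees or more down.
- ball1: Steel tumbling ball, 14 mm diameter, 12 g (origin: centre). Starts in the shallow trough at the basket's closed end, whose floor falls 10 degrees towards the end wall. Tilting the open end about 20 degrees down rolls it out; it then falls through the first slots, 15 to 40 mm from the basket's origin towards the closed end.
- ball2: Steel tumbling ball, 14 mm diameter, 12 g (origin: centre). Starts in the shallow trough at the basket's closed end, whose floor falls 10 degrees towards the end wall. Tilting the open end about 20 degrees down rolls it out; it then falls through the first slots, 15 to 40 mm from the basket's origin towards the closed end.
Things that resemble listed ones, but are neither listed nor needed, are in the scene too. Leave any brown or purple look-alike of the roller1 alone.

How it is judged:
On the way, in this order (a step that is already met when the one before it is completed fails the run):
1. both balls lie in the pan while the basket is held above the bench with both rollers in it (x of ball1 in the frame of pan between -0.104 and 0.104 m and y of ball1 in the frame of pan between -0.094 and 0.094 m and z of each of ball1, ball2 in the frame of pan below 0.035 m and x of ball2 in the frame of pan between -0.104 and 0.104 m and y of ball2 in the frame of pan between -0.094 and 0.094 m and distance between each of roller1, roller2 and basket below 0.09 m and height (world z) of basket above 0.03 m), for 0.2 s.
2. both rollers lie in the tub, tipped there from the raised, tilted basket (x of roller1 in the frame of tub between -0.094 and 0.094 m and y of roller1 in the frame of tub between -0.094 and 0.094 m and z of each of roller1, roller2 in the frame of tub below 0.07 m and x of roller2 in the frame of tub between -0.094 and 0.094 m and y of roller2 in the frame of tub between -0.094 and 0.094 m and height (world z) of basket above 0.03 m and angle between basket's own z axis and vertical above 0.35 rad), for 0.1 s.
At the end, for the whole second after the job is handed in: Both balls are inside the pan, both rollers are inside the tub and at rest, and the basket stands still on the bench top itself (underside within 12 mm of it), upright within about 8 degrees (x of ball1 in the frame of pan between -0.104 and 0.104 m and y of ball1 in the frame of pan between -0.094 and 0.094 m and z of each of ball1, ball2 in the frame of pan below 0.035 m and x of ball2 in the frame of pan between -0.104 and 0.104 m and y of ball2 in the frame of pan between -0.094 and 0.094 m and x of roller1 in the frame of tub between -0.094 and 0.094 m and y of roller1 in the frame of tub between -0.094 and 0.094 m and z of each of roller1, roller2 in the frame of tub below 0.07 m and x of roller2 in the frame of tub between -0.094 and 0.094 m and y of roller2 in the frame of tub between -0.094 and 0.094 m and angle between basket's own z axis and vertical below 0.15 rad and height (world z) of basket between -0.01 and 0.012 m and linear speed of basket below 0.03 m/s and linear speed of each of roller1, roller2 below 0.1 m/s); the robot touches nothing.
It also fails if it takes over 69 s, if anything falls off the work surface, if the arm or the gripper's body presses on something with over 40 N, if the wrist force passes 120 N, or if a joint passes its speed limit or range.

## Robot

A 7-joint arm with a two-finger parallel gripper is mounted at the origin on the work surface. World frame = base frame: x ahead of the robot, y to its left, z up, the work surface at z = 0. Lengths are in m, angles in rad, forces in N, time in s.
With the tool pointing down it reaches from about 0.4 to 0.85 m from the base axis. Payload 4.4 kg.
Tool frame: the origin (TCP) lies midway between the tips of the shut fingers; the grasp point (between the pads) lies 19 mm behind it; z points along the fingers, y is the direction in which the jaws open and shut (so a half turn about z gives the same grasp; the last joint's range is limited). The gripper opens to 94 mm and grips with 3 to 60 N. Pads are 16 mm wide; open, the fingers measure 119 mm over their backs; the gripper's body (75 mm by 177 mm) begins 78 mm behind the grasp point.
Start: joints at [-1.267, 0.628, 0.038, 1.517, -0.027, 0.996, -0.02], TCP at [0.235, 0.606, 0.205] pointing down, gripper open.
Joint ranges: [-3.06, 3.06], [-0.37, 2.12], [-1.25, 1.32], [0.18, 2.47], [-1.1, 4.24], [0.23, 1.98], [-2.94, 2.94]. Speed limits (rad/s): [2.57, 2.57, 3.14, 3.14, 3.14, 3.14, 3.14].

## Interface

Orientations are given as a unit quaternion [w, x, y, z].
In Python, from station import arm gives the robot as it stands. The module is installed in compiled form; this text tells all that it offers.
- The arm moves only by the shell command python3 -m inch 'ROWS' [FORCE]. ROWS is JSON, a list of rows, each an object with "offset": the shift along the tool's x, y, z scaled (see below), a list of three; "delta_rot": the turn, a rotation vector about the tool's x, y, z scaled (see below), a list of three; "claw": the opening in per cent of the stroke, from 0 (shut) to 100 (fully open). A call has 1 to 12 rows; each row is the pose to reach, as a shift and turn from the pose commanded when the call began, along the tool's axes at that moment; what a row does not reach only later rows make up. The controller multiplies each number of a shift by 400 mm and each number of a turn by 30 degrees. A row lasts 1/10 s, in which the tool goes at most 50 mm and 8.59 degrees, less where a joint would pass 70% of its speed; a pose out of reach is approached as far as the arm can. A call with a number of a shift or a turn outside -1 to 1 is refused whole. A call with a gripper value outside its range is refused whole. The fingers move at their own pace and stop on an object; FORCE is the grip in N (left out, the last holds). Time passes only in rows, so rows that repeat a pose let the fingers close. It gives the time, the measured TCP pose, the force and the opening at its end, in the units of the state.
- arm.read_state(): the state, without advancing time (a new reading comes with each control period).
- arm.snapshot(name): name is "scene" or "top" or "wrist"; returns (picture, depth): 384x512x3 uint8, red, green, blue; 384x512 float32, m along the optical axis (not along the pixel's ray), 0 where there is no reading.
- arm.calibration(name): a dict with "intrinsics" (3x3 intrinsics, pixels), "pose" (4x4, takes a point from camera to world coordinates); the wrist camera has in their place "hand_eye" (4x4, takes a point from camera to tool coordinates, whose origin is the TCP and whose axes are the flange's). Camera axes: x right, y up, looking along -z (the intrinsics and any distortion apply to the point x, -y, -z); pixel columns grow to the right and rows downward; lengths in m; the calibration is good to about 2 mm. The wrist camera is an equidistant fisheye: a pixel r from the principal point sees the ray r / f radians off the axis. A picture is of the moment at which its call begins: read the wrist's pose just before it. calibration takes no time and is no camera call.
- arm.close_job(): hands the job in, once; it reports no verdict.
The state is a dict: "time_s": time; "joint_pos": joint angles; "qvel": joint speeds; "tau": joint torques, N m; "tcp_pos": TCP position; "ee_rot": TCP orientation; "ft_force": force on the tool from outside, world axes, zero at the start; "torque": the same for the moment, N m; "grip_width": opening from 0.0 (shut) to 1.0 (fully open).
Only numpy, scipy, OpenCV 4.12 (cv2) and the standard library are available. Lean on these libraries where they do the work, as an engineer would, in place of code of your own. Each camera call takes 0.05 s, during which the arm holds its last target. There are 200 camera calls.

## Working session

There is one attempt and no reset: what is moved stays moved. The work goes in short steps, Python scripts to look and compute and a shell command to move; the robot and the scene stay as the last step left them, time stands still between calls to the robot, and variables do not carry over. Pictures are saved under pics/ and viewed, about 8 in all and at most 12, crops included, and the job is handed in when it is done.

```bash
mkdir -p pics; cat > h.py <<'E'
import numpy as np,cv2
from station import arm
from scipy.spatial.transform import Rotation as R
def cloud(name):
    img,d=arm.snapshot(name);c=arm.calibration(name);K=np.array(c['intrinsics']);T=np.array(c['pose'])
    v,u=np.mgrid[0:384,0:512]
    P=np.stack([(u-K[0,2])/K[0,0]*d,-(v-K[1,2])/K[1,1]*d,-d],-1)
    return img,d,P@T[:3,:3].T+T[:3,3]
def save(n,img,s=1.5):
    cv2.imwrite('pics/'+n,cv2.resize(img[...,::-1],None,fx=s,fy=s,interpolation=cv2.INTER_CUBIC))
E
python3 - <<'E'
from h import *
for n in('scene','top'):
    i,d,P=cloud(n);save(n+'.png',i);np.savez(n+'.npz',i=i,P=P)
print(arm.read_state())
E
```

```text
{'time_s': 0.1, 'joint_pos': array([-1.26679987,  0.62922668,  0.0384516 ,  1.51818568, -0.02698697,
        0.99631762, -0.02000801]), 'qvel': array([-0.00071859, -0.00390573, -0.00068152, -0.00246501,  0.00196112,
       -0.00022526,  0.00064183]), 'tau': array([ 2.48464450e-03, -5.50805604e+01,  1.14726104e+00, -1.87122452e+01,
       -5.22149785e-02,  1.92096108e-02,  4.10264761e-05]), 'tcp_pos': array([0.23470184, 0.6055477 , 0.20469001]), 'ee_rot': array([-1.35082457e-04,  1.83848692e-01,  9.82954222e-01, -7.98258221e-04]), 'ft_force': array([ 0.5970001 , -0.25157   ,  0.82927884]), 'torque': array([-0.02988389, -0.01374599,  0.00314242]), 'grip_width': 1.0012859727689456}
```

View pics/scene.png

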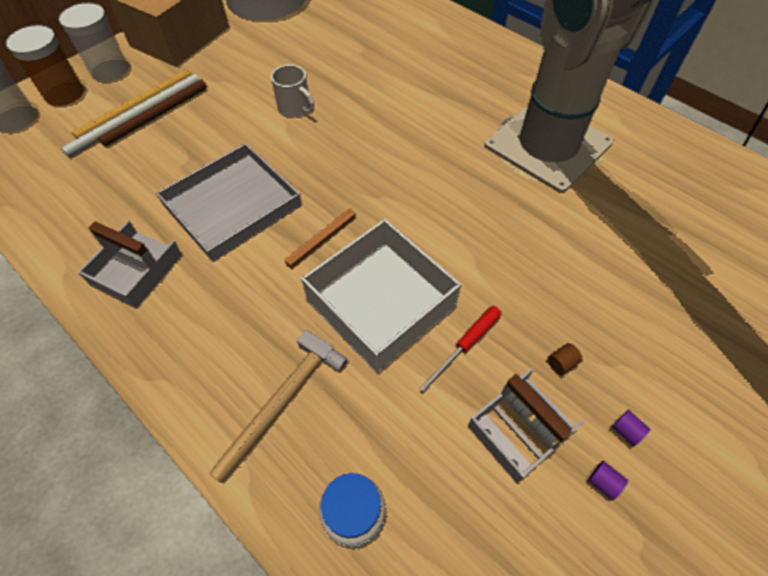

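View pics/top.png

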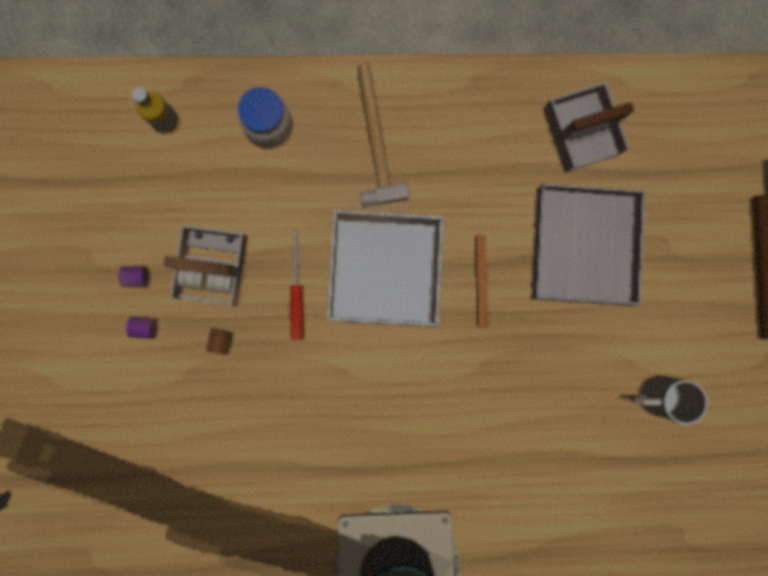

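The slotted basket is at top (207,266), with two balls at (197,237) and (231,238) and light rollers at (190,280) and (217,282). The tub is at (385,268) and the pan at (588,245). Things to avoid: the solid-floored basket at (590,125), purple rollers at (133,276) and (141,327), and the brown roller at (219,341). I choose the slotted basket and will check it in a crop.

```bash
python3 - <<'E'
from h import *
z=np.load('top.npz');i,P=z['i'],z['P']
save('crop.png',i[140:215,100:175],8)
def rect(name,u0,u1,v0,v1,lo,hi):
    Q=P[v0:v1,u0:u1].reshape(-1,3);Q=Q[(Q[:,2]>lo)&(Q[:,2]<hi)]
    r=cv2.minAreaRect((Q[:,:2]*1000).astype(np.float32));print(name,len(Q),r,np.median(Q[:,2]))
rect('pan',345,435,115,210,.02,.05)
rect('tub',212,302,132,224,.055,.09)
rect('basket walls',105,170,145,210,.035,.055)
rect('basket all',105,170,145,210,.02,.12)
rect('bar',105,170,145,210,.085,.12)
for n,u,v in [('barL',167,263),('barR',233,269),('barmid',200,266),('tub',385,268),('pan',588,245),('screw',296,290),('stick',481,280)]:
    print(n,P[int(v/1.5),int(u/1.5)].round(3))
E
```

```text
pan 792 ((581.7528686523438, -366.47967529296875), (192.58676147460938, 210.52783203125), 85.032470703125) 0.03215515652581852
tub 733 ((542.5432739257812, 9.6666259765625), (190.37525939941406, 190.37086486816406), 85.5940933227539) 0.07402304605748089
basket walls 681 ((556.0761108398438, 323.27410888671875), (110.03174591064453, 130.11080932617188), 80.56739807128906) 0.045303661449024646
basket all 1244 ((556.2015991210938, 323.38995361328125), (110.37556457519531, 129.762939453125), 80.87409210205078) 0.0460043515004378
bar 335 ((550.5667114257812, 323.39984130859375), (107.74470520019531, 18.036724090576172), 80.9266128540039) 0.10047604148183897
barL [0.555 0.371 0.1  ]
barR [0.546 0.271 0.069]
barmid [0.549 0.317 0.101]
tub [0.549 0.009 0.007]
pan [ 0.584 -0.375  0.003]
screw [0.51  0.169 0.026]
stick [ 0.522 -0.166  0.018]
```

View pics/crop.png

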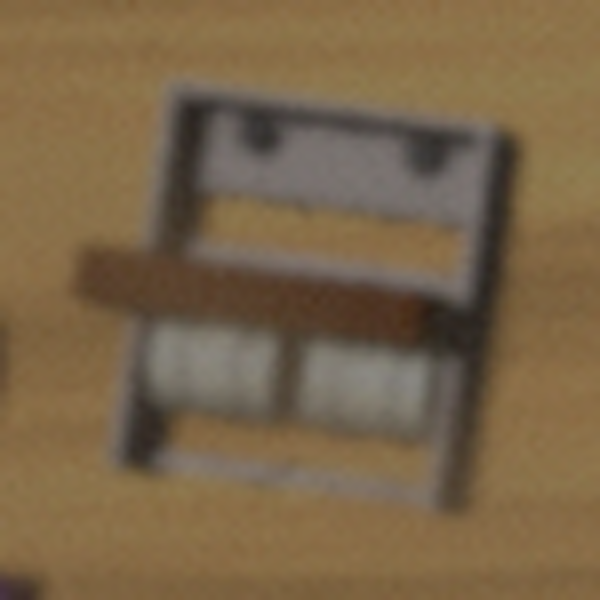

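The crop confirms the choice: two balls in the far trough, see-through slots, two light rollers sitting side by side in one slot, and the open end facing the robot. Basket yaw is about -9.2°.

```bash
cat >> h.py <<'E'
def goal(p,yaw,tilt=0):
    # bar centre (grasp point) p, basket yaw, open end down by tilt, deg; tool y=basket x, z down
    r=R.from_euler('z',yaw,degrees=True)*R.from_euler('y',-tilt,degrees=True)*R.from_matrix(np.array([[0,1,0],[1,0,0],[0,0,-1.]]))
    s=arm.read_state();w,x,y,z=s['ee_rot'];r0=R.from_quat([x,y,z,w])
    t=np.array(p)+r.apply([0,0,.019])
    print('offset',(r0.inv().apply(t-s['tcp_pos'])/.4).round(3),'rot',((r0.inv()*r).as_rotvec(degrees=True)/30).round(3),'t',s['time_s'])
E
python3 -c "
from h import *
goal([.5506,.3234,.20],-9.2)"
```

```text
offset [-0.991 -0.372  0.06 ] rot [-3.0e-03  2.0e-03  2.6e+00] t 0.1
```

```bash
r='x'
python3 -m inch '[{"offset":[-0.1,-0.04,0.0],"delta_rot":[0,0,0.25],"claw":70},{"offset":[-0.2,-0.08,0.0],"delta_rot":[0,0,0.5],"claw":70},{"offset":[-0.3,-0.12,0.0],"delta_rot":[0,0,0.75],"claw":70},{"offset":[-0.4,-0.15,0.0],"delta_rot":[0,0,1],"claw":70},{"offset":[-0.5,-0.19,0],"delta_rot":[0,0,1],"claw":70},{"offset":[-0.6,-0.23,0],"delta_rot":[0,0,1],"claw":70},{"offset":[-0.7,-0.27,0],"delta_rot":[0,0,1],"claw":70},{"offset":[-0.8,-0.3,0],"delta_rot":[0,0,1],"claw":70},{"offset":[-0.9,-0.34,0],"delta_rot":[0,0,1],"claw":70},{"offset":[-0.97,-0.37,0],"delta_rot":[0,0,1],"claw":70},{"offset":[-0.99,-0.372,0],"delta_rot":[0,0,1],"claw":70}]'
python3 -m inch '[{"offset":[0,0,0],"delta_rot":[0,0,0.28],"claw":70},{"offset":[0,0,0],"delta_rot":[0,0,0.56],"claw":70},{"offset":[0,0,0],"delta_rot":[0,0,0.84],"claw":70},{"offset":[0,0,0],"delta_rot":[0,0,1],"claw":70}]'
python3 -m inch '[{"offset":[0,0,0],"delta_rot":[0,0,0.28],"claw":70},{"offset":[0,0,0],"delta_rot":[0,0,0.6],"claw":70},{"offset":[0,0,0],"delta_rot":[0,0,0.6],"claw":70},{"offset":[0,0,0],"delta_rot":[0,0,0.6],"claw":70}]'
python3 -c "
from h import *
goal([.5506,.3234,.20],-9.2)
goal([.5506,.3234,.09],-9.2)
i,_=arm.snapshot('wrist');save('w1.png',i,1.2)"
```

```text
time_s: 1.2
tcp_pos: [0.5534, 0.3192, 0.2051]
ee_rot: [0.001, 0.435, 0.9, -0.001]
ft_force: [0.5, -0.4, -0.1]
grip_width: 0.698
time_s: 1.6
tcp_pos: [0.5489, 0.3259, 0.205]
ee_rot: [-0.001, 0.652, 0.758, -0.0]
ft_force: [0.4, 0.7, -0.3]
grip_width: 0.702
time_s: 2.0
tcp_pos: [0.5493, 0.3255, 0.2051]
ee_rot: [-0.0, 0.76, 0.65, -0.0]
ft_force: [-0.5, -0.4, -0.3]
grip_width: 0.704
offset [-0.005  0.004  0.06 ] rot [-0.002  0.     0.009] t 2.0
offset [-0.005  0.004  0.335] rot [-0.002  0.     0.009] t 2.0
```

View pics/w1.png

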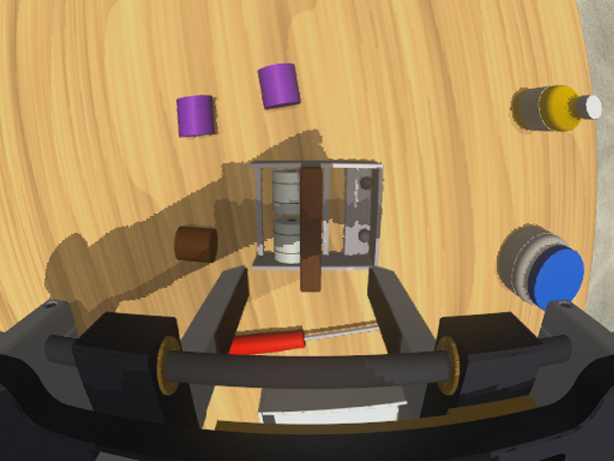

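The wrist view shows the bar at (311,230), centred between the fingers and parallel to the pads. Next I descend and grip.

```bash
python3 -m inch '[{"offset":[-0.005,0.004,0.1],"delta_rot":[0,0,0.01],"claw":70},{"offset":[-0.005,0.004,0.2],"delta_rot":[0,0,0.01],"claw":70},{"offset":[-0.005,0.004,0.28],"delta_rot":[0,0,0.01],"claw":70},{"offset":[-0.005,0.004,0.335],"delta_rot":[0,0,0.01],"claw":70},{"offset":[-0.005,0.004,0.335],"delta_rot":[0,0,0.01],"claw":70},{"offset":[-0.005,0.004,0.335],"delta_rot":[0,0,0.01],"claw":30},{"offset":[-0.005,0.004,0.335],"delta_rot":[0,0,0.01],"claw":10},{"offset":[-0.005,0.004,0.335],"delta_rot":[0,0,0.01],"claw":0},{"offset":[-0.005,0.004,0.335],"delta_rot":[0,0,0.01],"claw":0},{"offset":[-0.005,0.004,0.335],"delta_rot":[0,0,0.01],"claw":0}]' 55
python3 -m inch '[{"offset":[0,0,0],"delta_rot":[0,0,0],"claw":0},{"offset":[0,0,0],"delta_rot":[0,0,0],"claw":0},{"offset":[0,0,-0.02],"delta_rot":[0,0,0],"claw":0},{"offset":[0,0,-0.06],"delta_rot":[0,0,0],"claw":0},{"offset":[0,0,-0.12],"delta_rot":[0,0,0],"claw":0},{"offset":[0,0,-0.18],"delta_rot":[0,0,0],"claw":0},{"offset":[0,0,-0.24],"delta_rot":[0,0,0],"claw":0},{"offset":[0,0,-0.28],"delta_rot":[0,0,0],"claw":0},{"offset":[0,0,-0.3],"delta_rot":[0,0,0],"claw":0},{"offset":[0,0,-0.3],"delta_rot":[0,0,0],"claw":0},{"offset":[0,0,-0.3],"delta_rot":[0,0,0],"claw":0}]'
python3 -c "
from h import *
goal([.5506,.1,.21],-7)
goal([.53,-.362,.21],-5)
i,_=arm.snapshot('wrist');save('w2.png',i,1.2)"
```

```text
time_s: 3.05
tcp_pos: [0.5519, 0.3223, 0.0722]
ee_rot: [0.0, 0.763, 0.646, 0.001]
ft_force: [-0.6, 0.1, -0.7]
grip_width: 0.313
time_s: 4.15
tcp_pos: [0.5508, 0.3217, 0.1904]
ee_rot: [-0.0, 0.763, 0.646, -0.001]
ft_force: [0.6, -0.2, -5.0]
grip_width: 0.188
offset [-0.547  0.091 -0.001] rot [-0.003  0.002 -0.083] t 4.15
offset [-1.694  0.23   0.   ] rot [-0.003  0.002 -0.15 ] t 4.15
```

View pics/w2.png

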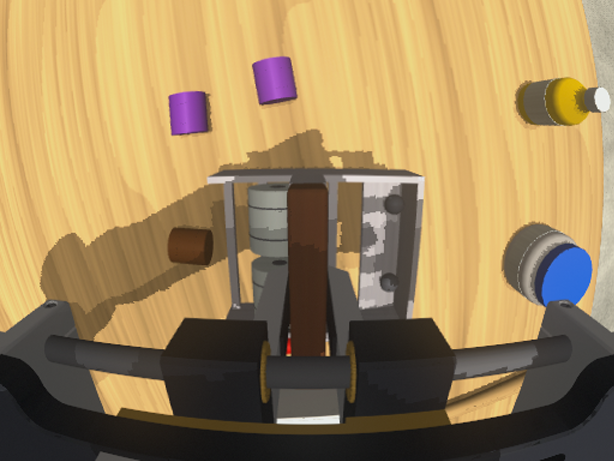

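The basket is lifted level. Wrist force is about 5 N, which matches the loaded mass, and both rollers and both balls, at (395,204) and (389,282), are still inside. Next I carry it to the pan.

```bash
python3 -m inch '[{"offset":[-0.02,0,0],"delta_rot":[0,0,0],"claw":0},{"offset":[-0.06,0.01,0],"delta_rot":[0,0,0],"claw":0},{"offset":[-0.12,0.02,0],"delta_rot":[0,0,-0.02],"claw":0},{"offset":[-0.2,0.03,0],"delta_rot":[0,0,-0.03],"claw":0},{"offset":[-0.28,0.04,0],"delta_rot":[0,0,-0.05],"claw":0},{"offset":[-0.36,0.05,0],"delta_rot":[0,0,-0.07],"claw":0},{"offset":[-0.44,0.06,0],"delta_rot":[0,0,-0.09],"claw":0},{"offset":[-0.52,0.07,0],"delta_rot":[0,0,-0.1],"claw":0},{"offset":[-0.6,0.08,0],"delta_rot":[0,0,-0.12],"claw":0},{"offset":[-0.68,0.09,0],"delta_rot":[0,0,-0.13],"claw":0},{"offset":[-0.76,0.1,0],"delta_rot":[0,0,-0.15],"claw":0},{"offset":[-0.84,0.114,0],"delta_rot":[0,0,-0.15],"claw":0}]'
python3 -m inch '[{"offset":[-0.08,0.01,0],"delta_rot":[0,0,0],"claw":0},{"offset":[-0.16,0.02,0],"delta_rot":[0,0,0],"claw":0},{"offset":[-0.24,0.03,0],"delta_rot":[0,0,0],"claw":0},{"offset":[-0.32,0.04,0],"delta_rot":[0,0,0],"claw":0},{"offset":[-0.4,0.05,0],"delta_rot":[0,0,0],"claw":0},{"offset":[-0.48,0.06,0],"delta_rot":[0,0,0],"claw":0},{"offset":[-0.56,0.07,0],"delta_rot":[0,0,0],"claw":0},{"offset":[-0.64,0.08,0],"delta_rot":[0,0,0],"claw":0},{"offset":[-0.7,0.09,0],"delta_rot":[0,0,0],"claw":0},{"offset":[-0.75,0.095,0],"delta_rot":[0,0,0],"claw":0},{"offset":[-0.78,0.1,0],"delta_rot":[0,0,0],"claw":0},{"offset":[-0.79,0.1,0],"delta_rot":[0,0,0],"claw":0}]'
python3 -c "
from h import *
print(arm.read_state()['joint_pos'].round(2))
goal([.53,-.362,.155],-5)
goal([.53,-.362,.155],-5,22)"
```

```text
time_s: 5.4
tcp_pos: [0.5399, -0.0201, 0.1914]
ee_rot: [-0.0, 0.738, 0.675, -0.001]
ft_force: [1.3, 0.4, -6.8]
grip_width: 0.188
time_s: 6.6
tcp_pos: [0.552, -0.3377, 0.1912]
ee_rot: [0.0, 0.738, 0.675, -0.001]
ft_force: [0.0, -0.4, -5.3]
grip_width: 0.185
[ 0.29  0.66  0.36  1.55 -0.26  0.98  0.64]
offset [-0.065 -0.049  0.138] rot [-0.002  0.002 -0.006] t 6.6
offset [-0.065 -0.031  0.135] rot [-0.735  0.003 -0.005] t 6.6
```

```bash
python3 -m inch '[{"offset":[-0.02,-0.015,0.04],"delta_rot":[0,0,0],"claw":0},{"offset":[-0.05,-0.035,0.1],"delta_rot":[0,0,0],"claw":0},{"offset":[-0.065,-0.049,0.137],"delta_rot":[0,0,0],"claw":0},{"offset":[-0.065,-0.049,0.137],"delta_rot":[0,0,0],"claw":0},{"offset":[-0.065,-0.047,0.137],"delta_rot":[-0.1,0,0],"claw":0},{"offset":[-0.065,-0.044,0.137],"delta_rot":[-0.2,0,0],"claw":0},{"offset":[-0.065,-0.042,0.137],"delta_rot":[-0.3,0,0],"claw":0},{"offset":[-0.065,-0.039,0.136],"delta_rot":[-0.4,0,0],"claw":0},{"offset":[-0.065,-0.037,0.136],"delta_rot":[-0.5,0,0],"claw":0},{"offset":[-0.065,-0.034,0.135],"delta_rot":[-0.6,0,0],"claw":0},{"offset":[-0.065,-0.032,0.135],"delta_rot":[-0.68,0,0],"claw":0},{"offset":[-0.065,-0.031,0.135],"delta_rot":[-0.7,0,0],"claw":0}]'
python3 -m inch '[{"offset":[0,0,0],"delta_rot":[0,0,0],"claw":0},{"offset":[0,0,0],"delta_rot":[0,0,0],"claw":0},{"offset":[0,0,0],"delta_rot":[0,0,0],"claw":0},{"offset":[0,0,0],"delta_rot":[0,0,0],"claw":0},{"offset":[0,0,0],"delta_rot":[0,0,0],"claw":0},{"offset":[0,0,0],"delta_rot":[0,0,0],"claw":0},{"offset":[0,0,0],"delta_rot":[0,0,0],"claw":0},{"offset":[0,0,0],"delta_rot":[0,0,0],"claw":0}]'
python3 -c "
from h import *
goal([.53,-.362,.155],-5,22)
a,_=arm.snapshot('wrist');b,_=arm.snapshot('scene')
b=cv2.resize(b[70:200,50:230],(512,370));save('w3.png',np.vstack([cv2.resize(a[100:300,80:400],(512,320)),b]),.85)"
```

```text
time_s: 7.8
tcp_pos: [0.5382, -0.3594, 0.1382]
ee_rot: [0.134, 0.725, 0.664, 0.124]
ft_force: [-0.4, 0.1, -5.5]
grip_width: 0.188
time_s: 8.6
tcp_pos: [0.5389, -0.36, 0.1374]
ee_rot: [0.134, 0.725, 0.664, 0.123]
ft_force: [-1.0, 1.0, -5.0]
grip_width: 0.189
offset [-0.007 -0.004 -0.001] rot [-0.034 -0.     0.   ] t 8.6
```

View pics/w3.png

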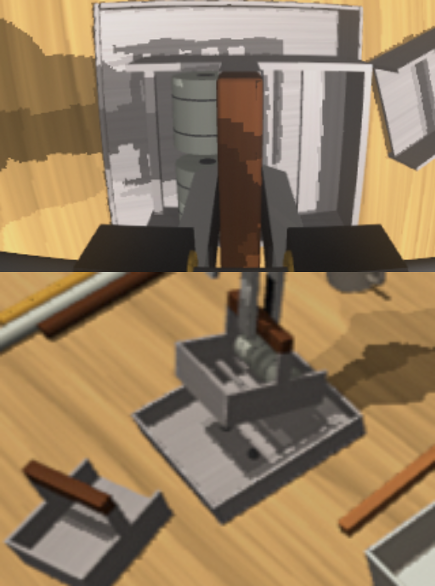

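Both balls are out of the trough and lie in the pan at (227,428) and (252,455), and both rollers are still in the basket. Next I level it, lift, and carry it to the tub.

```bash
python3 -m inch '[{"offset":[0,0,-0.03],"delta_rot":[0.1,0,0],"claw":0},{"offset":[0,-0.01,-0.07],"delta_rot":[0.25,0,0],"claw":0},{"offset":[0,-0.02,-0.11],"delta_rot":[0.4,0,0],"claw":0},{"offset":[0,-0.03,-0.14],"delta_rot":[0.55,0,0],"claw":0},{"offset":[0,-0.03,-0.14],"delta_rot":[0.65,0,0],"claw":0},{"offset":[0,-0.03,-0.14],"delta_rot":[0.7,0,0],"claw":0},{"offset":[0,-0.03,-0.14],"delta_rot":[0.7,0,0],"claw":0}]'
python3 -c "
from h import *
goal([.5425,.0097,.215],-5)"
```

```text
time_s: 9.4
tcp_pos: [0.5097, -0.3565, 0.1852]
ee_rot: [0.0, 0.736, 0.677, 0.0]
ft_force: [0.4, 1.0, -5.8]
grip_width: 0.184
offset [ 0.919  0.004 -0.027] rot [ 0.002 -0.     0.005] t 9.4
```

```bash
python3 -m inch '[{"offset":[0.02,0,-0.015],"delta_rot":[0,0,0],"claw":0},{"offset":[0.06,0,-0.025],"delta_rot":[0,0,0],"claw":0},{"offset":[0.14,0,-0.027],"delta_rot":[0,0,0],"claw":0},{"offset":[0.24,0,-0.027],"delta_rot":[0,0,0],"claw":0},{"offset":[0.34,0,-0.027],"delta_rot":[0,0,0],"claw":0},{"offset":[0.44,0,-0.027],"delta_rot":[0,0,0],"claw":0},{"offset":[0.54,0,-0.027],"delta_rot":[0,0,0],"claw":0},{"offset":[0.64,0,-0.027],"delta_rot":[0,0,0],"claw":0},{"offset":[0.74,0,-0.027],"delta_rot":[0,0,0],"claw":0},{"offset":[0.83,0.004,-0.027],"delta_rot":[0,0,0],"claw":0},{"offset":[0.89,0.004,-0.027],"delta_rot":[0,0,0],"claw":0},{"offset":[0.919,0.004,-0.027],"delta_rot":[0,0,0],"claw":0}]'
python3 -m inch '[{"offset":[0,0,0],"delta_rot":[0,0,0],"claw":0},{"offset":[0,0,0],"delta_rot":[0,0,0],"claw":0},{"offset":[0,0,0],"delta_rot":[0,0,0],"claw":0}]'
python3 -c "
from h import *
print(arm.read_state()['joint_pos'].round(2))
goal([.5425,.0097,.20],-5)
goal([.5425,.0097,.20],-5,55)"
```

```text
time_s: 10.6
tcp_pos: [0.5407, 0.0133, 0.1967]
ee_rot: [-0.001, 0.736, 0.677, 0.001]
ft_force: [0.4, 0.5, -4.7]
grip_width: 0.185
time_s: 10.9
tcp_pos: [0.5411, 0.0065, 0.1965]
ee_rot: [0.0, 0.738, 0.675, -0.0]
ft_force: [-0.4, 0.2, -5.0]
grip_width: 0.185
[-0.32  0.51  0.39  1.84 -0.25  0.84  0.09]
offset [0.008 0.003 0.039] rot [ 0.001  0.002 -0.006] t 10.9
offset [0.008 0.042 0.018] rot [-1.833  0.004 -0.004] t 10.9
```

```bash
python3 -m inch '[{"offset":[0.008,0.005,0.02],"delta_rot":[-0.1,0,0],"claw":0},{"offset":[0.008,0.01,0.039],"delta_rot":[-0.3,0,0],"claw":0},{"offset":[0.008,0.015,0.038],"delta_rot":[-0.5,0,0],"claw":0},{"offset":[0.008,0.02,0.037],"delta_rot":[-0.7,0,0],"claw":0},{"offset":[0.008,0.022,0.035],"delta_rot":[-0.75,0,0],"claw":0},{"offset":[0.008,0.022,0.035],"delta_rot":[-0.75,0,0],"claw":0},{"offset":[0.008,0.022,0.035],"delta_rot":[-0.75,0,0],"claw":0}]'
python3 -c "
from h import *
print(arm.read_state()['joint_pos'].round(2))
goal([.5425,.0097,.20],-5,50)"
```

```text
time_s: 11.6
tcp_pos: [0.5491, 0.0098, 0.1819]
ee_rot: [0.144, 0.724, 0.662, 0.131]
ft_force: [-0.2, -0.6, -4.0]
grip_width: 0.187
[-0.55  0.44  0.59  2.22 -0.88  0.23  0.69]
offset [-0.002  0.024 -0.006] rot [-0.92   0.004 -0.004] t 11.6
```

Joint 6 has hit its lower limit (0.23), so this facing can't reach 50°. I'll fit a quick kinematic model to see which basket yaw makes the tip reachable.

```bash
python3 -m inch '[{"offset":[0,0,0],"delta_rot":[0.2,0,0],"claw":0},{"offset":[0,-0.01,0],"delta_rot":[0.4,0,0],"claw":0},{"offset":[0,-0.02,0],"delta_rot":[0.6,0,0],"claw":0},{"offset":[0,-0.022,0],"delta_rot":[0.75,0,0],"claw":0},{"offset":[0,-0.022,0],"delta_rot":[0.75,0,0],"claw":0}]'
cat > k.py <<'E'
from h import *
from scipy.optimize import least_squares
import itertools
S=[([-1.2668,.6292,.0385,1.5182,-.027,.9963,-.02],[.2347,.6055,.2047],[0,.1838,.983,0]),
([.29,.66,.36,1.55,-.26,.98,.64],[.552,-.3377,.1912],[0,.738,.675,-.001]),
([-.32,.51,.39,1.84,-.25,.84,.09],[.5411,.0065,.1965],[0,.738,.675,0]),
([-.55,.44,.59,2.22,-.88,.23,.69],[.5491,.0098,.1819],[.144,.724,.662,.131])]
s=arm.read_state();S.append((s['joint_pos'],s['tcp_pos'],s['ee_rot']))
def fk(q,L,sg):
    p=np.array([0,0,L[0]]);r=R.identity();k=0
    for j in range(7):
        r=r*R.from_euler('z' if j%2==0 else 'y',sg[j]*q[j])
        if j in(1,3): p=p+r.apply([0,0,L[1+(j>2)]])
    r=r*R.from_euler('z',L[4])
    return p+r.apply([0,0,L[3]]),r
def res(L,sg):
    o=[]
    for q,p,w in S:
        a,r=fk(q,L,sg);o+=list(a-p)+list(.2*(r.inv()*R.from_quat([w[1],w[2],w[3],w[0]])).as_rotvec())
    return np.array(o)
best=min(((least_squares(res,[.35,.42,.4,.3,y],args=(sg,)),sg) for y in(0,1.57,3.1,-1.57)
  for sg in[(a,1,b,1,c,1,d) for a in(1,-1) for b in(1,-1) for c in(1,-1) for d in(1,-1)]),key=lambda x:x[0].cost)
L,sg=best[0].x,best[1]
lo=np.array([-3.06,-.37,-1.25,.18,-1.1,.23,-2.94])+.06;hi=np.array([3.06,2.12,1.32,2.47,4.24,1.98,2.94])-.06
def ik(p,yaw,tilt,q0,reg=.01):
    r=R.from_euler('z',yaw,degrees=True)*R.from_euler('y',-tilt,degrees=True)*R.from_matrix(np.array([[0,1,0],[1,0,0],[0,0,-1.]]))
    t=np.array(p)+r.apply([0,0,.019])
    def f(q):
        a,rr=fk(q,L,sg);return np.r_[a-t,.3*(r.inv()*rr).as_rotvec(),reg*(q-q0)*.1]
    z=least_squares(f,np.clip(q0,lo+.001,hi-.001),bounds=(lo,hi));return z.x,np.linalg.norm(f(z.x)[:6])
E
python3 - <<'E'
from k import *
print(best[0].cost,L.round(3),sg,S[-1][0].round(2))
q0=np.array(S[-1][0])
for sgn in(1,-1):
    q=q0.copy()
    for k in range(1,13):
        yaw=-5+sgn*15*k
        q,e=ik([.5425,.0097,.21],yaw,0,q)
        a=q
        for t in range(10,56,5): a,ea=ik([.5425,.0097,.21],yaw,t,a)
        print(yaw,'level err %.4f'%e,q.round(2),'tilt err %.4f'%ea,a.round(2))
E
```

```text
time_s: 12.1
tcp_pos: [0.545, 0.0098, 0.1787]
ee_rot: [0.002, 0.737, 0.675, -0.001]
ft_force: [0.3, 1.1, -5.7]
grip_width: 0.186
0.0007245194998666915 [0.414 0.508 0.42  0.384 1.569] (-1, 1, -1, 1, -1, 1, -1) [-0.6   0.65  0.85  1.86 -0.61  0.91  0.45]
10 level err 0.0000 [-0.58  0.61  0.79  1.84 -0.54  0.92  0.64] tilt err 0.1309 [ 0.87  0.35 -0.64  2.24 -1.04  0.29  1.54]
25 level err 0.0000 [-0.54  0.59  0.73  1.84 -0.49  0.9   0.86] tilt err 0.0897 [ 1.26  0.71 -0.95  2.24 -1.04  0.29  2.07]
40 level err 0.0000 [-0.49  0.57  0.66  1.84 -0.44  0.88  1.08] tilt err 0.0371 [ 1.29  0.86 -0.97  2.24 -1.04  0.29  2.35]
55 level err 0.0000 [-0.45  0.55  0.59  1.84 -0.4   0.87  1.3 ] tilt err 0.0000 [ 1.15  0.81 -0.77  2.17 -1.04  0.5   2.5 ]
70 level err 0.0000 [-0.4   0.54  0.53  1.84 -0.35  0.85  1.52] tilt err 0.0000 [ 0.67  0.72 -0.16  1.97 -1.04  1.03  2.59]
85 level err 0.0000 [-0.36  0.52  0.46  1.84 -0.3   0.84  1.74] tilt err 0.0000 [ 0.45  0.79  0.09  1.77 -0.94  1.31  2.62]
100 level err 0.0000 [-0.31  0.51  0.39  1.84 -0.26  0.84  1.96] tilt err 0.0000 [ 0.4   0.87  0.07  1.
[... 1452 characters left out ...]
.16 -1.14] tilt err 0.0000 [-1.02  1.34  1.26  1.42 -0.32  1.44 -1.8 ]
-125 level err 0.0000 [-0.81  0.87  1.26  1.84 -0.92  1.16 -1.4 ] tilt err 0.0000 [-0.86  1.38  1.26  1.24 -0.37  1.68 -1.93]
-140 level err 0.0000 [-0.81  0.87  1.26  1.84 -0.92  1.16 -1.67] tilt err 0.0000 [-0.71  1.39  1.23  1.08 -0.43  1.89 -2.09]
-155 level err 0.0000 [-0.81  0.87  1.26  1.84 -0.92  1.16 -1.93] tilt err 0.0075 [-0.34  1.14  0.41  1.   -0.    1.92 -2.69]
-170 level err 0.0000 [-0.81  0.87  1.26  1.84 -0.92  1.16 -2.19] tilt err 0.0246 [-0.22  1.11  0.32  1.02 -0.09  1.92 -2.88]
-185 level err 0.0000 [-0.81  0.87  1.26  1.84 -0.92  1.16 -2.45] tilt err 0.0395 [-0.23  1.12  0.56  1.08 -0.37  1.92 -2.88]
```

The model fits well. A basket yaw of about +110° keeps every joint mid-range, so I'll turn it level over the tub.

```bash
for k in 1 2 3; do python3 -m inch '[{"offset":[0,0,0],"delta_rot":[0,0,-0.2],"claw":0},{"offset":[0,0,0],"delta_rot":[0,0,-0.4],"claw":0},{"offset":[0,0,0],"delta_rot":[0,0,-0.6],"claw":0},{"offset":[0,0,0],"delta_rot":[0,0,-0.8],"claw":0},{"offset":[0,0,0],"delta_rot":[0,0,-1],"claw":0}]' | sed -n 2,3p; done
python3 -c "
from h import *
print(arm.read_state()['joint_pos'].round(2))
goal([.5425,.0097,.21],110)"
```

```text
tcp_pos: [0.5416, 0.0108, 0.179]
ee_rot: [0.001, 0.536, 0.844, 0.0]
tcp_pos: [0.5417, 0.0108, 0.1791]
ee_rot: [0.001, 0.299, 0.954, -0.0]
tcp_pos: [0.5417, 0.0108, 0.1791]
ee_rot: [0.001, 0.042, 0.999, -0.0]
[-0.33  0.53  0.39  1.86 -0.27  0.8   1.69]
offset [-0.002 -0.003 -0.03 ] rot [-0.002  0.003 -0.828] t 13.6
```

```bash
python3 -m inch '[{"offset":[-0.002,-0.003,-0.01],"delta_rot":[0,0,-0.2],"claw":0},{"offset":[-0.002,-0.003,-0.02],"delta_rot":[0,0,-0.4],"claw":0},{"offset":[-0.002,-0.003,-0.02],"delta_rot":[0,0,-0.6],"claw":0},{"offset":[-0.002,-0.003,-0.02],"delta_rot":[0,0,-0.8],"claw":0},{"offset":[-0.002,-0.003,-0.02],"delta_rot":[0,0,-0.83],"claw":0},{"offset":[-0.002,-0.003,-0.02],"delta_rot":[0,0,-0.83],"claw":0}]'
python3 -m inch '[{"offset":[0,0.005,0],"delta_rot":[-0.1,0,0],"claw":0},{"offset":[0,0.01,0],"delta_rot":[-0.3,0,0],"claw":0},{"offset":[0,0.015,-0.001],"delta_rot":[-0.5,0,0],"claw":0},{"offset":[0,0.018,-0.003],"delta_rot":[-0.7,0,0],"claw":0},{"offset":[0,0.018,-0.003],"delta_rot":[-0.7,0,0],"claw":0},{"offset":[0,0.018,-0.003],"delta_rot":[-0.7,0,0],"claw":0}]'
python3 -c "
from h import *
print(arm.read_state()['joint_pos'].round(2))
goal([.5425,.0097,.205],110,22)
goal([.5425,.0097,.205],110,50)"
```

```text
time_s: 14.2
tcp_pos: [0.5426, 0.0098, 0.1871]
ee_rot: [0.0, -0.171, 0.985, -0.0]
ft_force: [-0.6, -0.4, -5.7]
grip_width: 0.186
time_s: 14.8
tcp_pos: [0.5405, 0.0165, 0.1876]
ee_rot: [-0.032, -0.169, 0.969, 0.178]
ft_force: [-0.4, 0.3, -3.5]
grip_width: 0.187
[ 0.08  0.6   0.1   1.72 -0.43  1.05  2.34]
offset [0.001 0.    0.   ] rot [-0.038  0.001 -0.008] t 14.8
offset [ 0.001  0.022 -0.006] rot [-0.971  0.003 -0.008] t 14.8
```

Tilting is comfortable in this facing, so I tip the rollers now.

```bash
python3 -m inch '[{"offset":[0,0.005,0],"delta_rot":[-0.2,0,0],"claw":0},{"offset":[0,0.01,-0.002],"delta_rot":[-0.45,0,0],"claw":0},{"offset":[0,0.016,-0.004],"delta_rot":[-0.7,0,0],"claw":0},{"offset":[0,0.022,-0.006],"delta_rot":[-0.97,0,0],"claw":0},{"offset":[0,0.022,-0.006],"delta_rot":[-0.97,0,0],"claw":0},{"offset":[0,0.022,-0.006],"delta_rot":[-0.97,0,0],"claw":0},{"offset":[0,0.022,-0.006],"delta_rot":[-0.97,0,0],"claw":0},{"offset":[0,0.022,-0.006],"delta_rot":[-0.97,0,0],"claw":0},{"offset":[0,0.022,-0.006],"delta_rot":[-0.97,0,0],"claw":0},{"offset":[0,0.022,-0.006],"delta_rot":[-0.97,0,0],"claw":0},{"offset":[0,0.022,-0.006],"delta_rot":[-0.97,0,0],"claw":0}]'
python3 -c "
from h import *
print(arm.read_state()['joint_pos'].round(2))
goal([.5425,.0097,.205],110,0)
a,_=arm.snapshot('wrist');b,_=arm.snapshot('scene')
b=cv2.resize(b[110:260,170:330],(512,480));save('w4.png',np.vstack([cv2.resize(a,(512,384)),b]),.69)"
```

```text
time_s: 15.9
tcp_pos: [0.5381, 0.0245, 0.1939]
ee_rot: [-0.073, -0.157, 0.892, 0.417]
ft_force: [-0.1, -0.1, -2.9]
grip_width: 0.188
[ 0.35  0.84 -0.04  1.53 -0.63  1.43  2.54]
offset [ 0.002 -0.04  -0.017] rot [ 1.668  0.002 -0.002] t 15.9
```

View pics/w4.png

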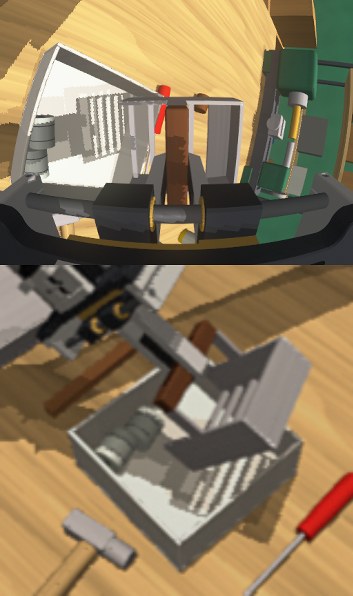

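Both rollers lie in the tub and the basket is empty (wrist force is down to about 2.9 N). Next I level it and bring it back to its original, clear spot.

```bash
python3 -m inch '[{"offset":[0,-0.01,-0.01],"delta_rot":[0.25,0,0],"claw":0},{"offset":[0,-0.015,-0.02],"delta_rot":[0.5,0,0],"claw":0},{"offset":[0,-0.02,-0.03],"delta_rot":[0.75,0,0],"claw":0},{"offset":[0,-0.025,-0.03],"delta_rot":[1,0,0],"claw":0},{"offset":[0,-0.025,-0.03],"delta_rot":[1,0,0],"claw":0}]' | head -3
python3 -m inch '[{"offset":[0,-0.01,0],"delta_rot":[0.25,0,0],"claw":0},{"offset":[0,-0.015,0],"delta_rot":[0.5,0,0],"claw":0},{"offset":[0,-0.015,0],"delta_rot":[0.668,0,0],"claw":0},{"offset":[0,-0.015,0],"delta_rot":[0.668,0,0],"claw":0}]' |head -3
for k in 1 2 3; do python3 -m inch '[{"offset":[0,0,0],"delta_rot":[0,0,0.25],"claw":0},{"offset":[0,0,0],"delta_rot":[0,0,0.5],"claw":0},{"offset":[0,0,0],"delta_rot":[0,0,0.75],"claw":0},{"offset":[0,0,0],"delta_rot":[0,0,1],"claw":0}]' | sed -n 2,3p; done
python3 -c "
from h import *
print(arm.read_state()['joint_pos'].round(2))
goal([.5506,.3234,.20],-9.2)"
```

```text
time_s: 16.5
tcp_pos: [0.5426, 0.0155, 0.196]
ee_rot: [-0.029, -0.174, 0.969, 0.173]
time_s: 16.9
tcp_pos: [0.5434, 0.0082, 0.1904]
ee_rot: [-0.002, -0.176, 0.984, 0.002]
tcp_pos: [0.5449, 0.0021, 0.1905]
ee_rot: [-0.002, 0.093, 0.996, 0.001]
tcp_pos: [0.545, 0.0022, 0.1905]
ee_rot: [-0.002, 0.347, 0.938, 0.001]
tcp_pos: [0.5452, 0.0024, 0.1905]
ee_rot: [-0.002, 0.578, 0.816, 0.0]
[-0.51  0.6   0.72  1.84 -0.5   0.9   0.78]
offset [0.752 0.28  0.027] rot [-0.006 -0.007  0.954] t 18.1
```

```bash
python3 -m inch '[{"offset":[0.04,0.015,0],"delta_rot":[0,0,0.1],"claw":0},{"offset":[0.12,0.04,0],"delta_rot":[0,0,0.25],"claw":0},{"offset":[0.2,0.07,0],"delta_rot":[0,0,0.45],"claw":0},{"offset":[0.29,0.11,0],"delta_rot":[0,0,0.65],"claw":0},{"offset":[0.38,0.14,0],"delta_rot":[0,0,0.85],"claw":0},{"offset":[0.47,0.17,0],"delta_rot":[0,0,0.95],"claw":0},{"offset":[0.56,0.21,0],"delta_rot":[0,0,0.95],"claw":0},{"offset":[0.65,0.24,0],"delta_rot":[0,0,0.95],"claw":0},{"offset":[0.71,0.265,0],"delta_rot":[0,0,0.95],"claw":0},{"offset":[0.75,0.28,0],"delta_rot":[0,0,0.95],"claw":0},{"offset":[0.752,0.28,0.02],"delta_rot":[-0.006,-0.007,0.954],"claw":0},{"offset":[0.752,0.28,0.027],"delta_rot":[-0.006,-0.007,0.954],"claw":0}]'
python3 -c "
from h import *
goal([.5506,.3234,.09],-9.2)"
```

```text
time_s: 19.3
tcp_pos: [0.5479, 0.323, 0.1793]
ee_rot: [0.002, 0.759, 0.651, -0.001]
ft_force: [0.0, -0.1, -2.2]
grip_width: 0.191
offset [0.003 0.006 0.271] rot [0.002 0.008 0.012] t 19.3
```

```bash
python3 -m inch '[{"offset":[0.003,0.006,0.05],"delta_rot":[0,0,0.01],"claw":0},{"offset":[0.003,0.006,0.12],"delta_rot":[0,0,0.01],"claw":0},{"offset":[0.003,0.006,0.19],"delta_rot":[0,0,0.01],"claw":0},{"offset":[0.003,0.006,0.235],"delta_rot":[0,0,0.01],"claw":0},{"offset":[0.003,0.006,0.25],"delta_rot":[0,0,0.01],"claw":0},{"offset":[0.003,0.006,0.256],"delta_rot":[0,0,0.01],"claw":0},{"offset":[0.003,0.006,0.262],"delta_rot":[0,0,0.01],"claw":0},{"offset":[0.003,0.006,0.262],"delta_rot":[0,0,0.01],"claw":0},{"offset":[0.003,0.006,0.262],"delta_rot":[0,0,0.01],"claw":0}]'
python3 -m inch '[{"offset":[0,0,0.003],"delta_rot":[0,0,0],"claw":0},{"offset":[0,0,0.006],"delta_rot":[0,0,0],"claw":0},{"offset":[0,0,0.006],"delta_rot":[0,0,0],"claw":0}]'
```

```text
time_s: 20.2
tcp_pos: [0.5515, 0.3261, 0.0771]
ee_rot: [0.002, 0.76, 0.649, 0.001]
ft_force: [-0.9, 0.3, -2.1]
grip_width: 0.188
time_s: 20.5
tcp_pos: [0.5509, 0.3259, 0.0737]
ee_rot: [0.002, 0.76, 0.649, 0.0]
ft_force: [0.3, -0.5, -3.0]
grip_width: 0.184
```

Not touching yet (force still equals the weight), so I go down in small steps.

```bash
python3 -m inch '[{"offset":[0,0,0.002],"delta_rot":[0,0,0],"claw":0},{"offset":[0,0,0.004],"delta_rot":[0,0,0],"claw":0},{"offset":[0,0,0.004],"delta_rot":[0,0,0],"claw":0}]'
python3 -m inch '[{"offset":[0,0,0.003],"delta_rot":[0,0,0],"claw":0},{"offset":[0,0,0.003],"delta_rot":[0,0,0],"claw":0}]'
```

```text
time_s: 20.8
tcp_pos: [0.551, 0.3258, 0.0721]
ee_rot: [0.002, 0.76, 0.649, 0.0]
ft_force: [0.2, -0.2, -2.9]
grip_width: 0.19
time_s: 21.0
tcp_pos: [0.5514, 0.3257, 0.0717]
ee_rot: [0.002, 0.76, 0.649, 0.001]
ft_force: [-0.8, -0.4, 2.8]
grip_width: 0.185
```

Contact: the force has reversed to +2.8 N. Release slowly to a moderate opening and retreat straight up.

```bash
python3 -m inch '[{"offset":[0,0,0],"delta_rot":[0,0,0],"claw":30},{"offset":[0,0,0],"delta_rot":[0,0,0],"claw":50},{"offset":[0,0,0],"delta_rot":[0,0,0],"claw":70},{"offset":[0,0,0],"delta_rot":[0,0,0],"claw":70},{"offset":[0,0,-0.03],"delta_rot":[0,0,0],"claw":70},{"offset":[0,0,-0.1],"delta_rot":[0,0,0],"claw":70},{"offset":[0,0,-0.2],"delta_rot":[0,0,0],"claw":70},{"offset":[0,0,-0.3],"delta_rot":[0,0,0],"claw":70},{"offset":[0,0,-0.38],"delta_rot":[0,0,0],"claw":70},{"offset":[0,0,-0.38],"delta_rot":[0,0,0],"claw":70},{"offset":[0,0,-0.38],"delta_rot":[0,0,0],"claw":70}]'
python3 -c "
from h import *
a,_=arm.snapshot('wrist');b,_=arm.snapshot('scene')
b=cv2.resize(b[80:340,90:400],(620,520));save('w5.png',np.hstack([cv2.resize(a,(512,384))[:, :],cv2.resize(b,(458,384))]),.8)"
```

```text
time_s: 22.1
tcp_pos: [0.5508, 0.3263, 0.2241]
ee_rot: [0.002, 0.76, 0.649, 0.001]
ft_force: [0.5, -0.2, -0.8]
grip_width: 0.694
```

View pics/w5.png

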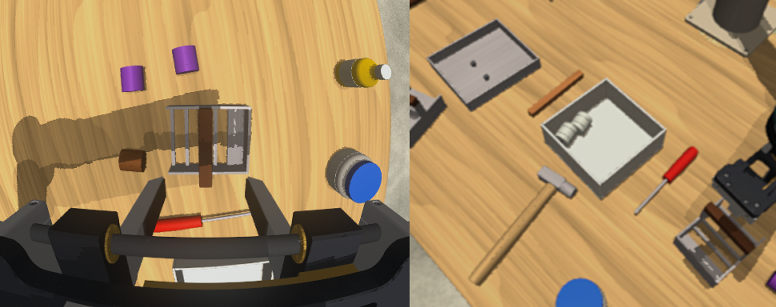

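The pan holds both balls at (475,63) and (486,78). The tub holds both rollers at (573,126). The basket stands empty and upright, and the gripper is clear, so I hand the job in.

```bash
python3 -c "
from h import *
print(arm.close_job())"
```

```text
the job is handed in; nothing more can be done
None
```

The job is done and handed in at about 22 s of the 69 s allowed; no verdict was reported.

- **Balls:** I held the basket over the pan and tilted its open end about 21° down. Both balls dropped into the pan and both rollers stayed in the basket.
- **Rollers:** My first try at tipping over the tub stopped at about 22°, because joint 6 reached its lower limit (0.23 rad); no limit error was reported. I levelled the basket, turned it to a yaw of about 110° and tipped it about 50°, and both rollers went into the tub.
- **Basket:** I set it down at its original spot, where the wrist force changed from about -2.9 N to +2.8 N on contact. Then I let go and moved the gripper up clear of it.

The last pictures show both balls in the pan, both rollers in the tub, and the basket empty and upright on the bench. I checked these final positions only by eye; none of my checks failed or disagreed.

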